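Seat a blood tube in the one clear channel of the ESR reader

ROBOT

A 6-joint arm with a two-finger parallel gripper is mounted at the origin on the work surface; the furniture and walls round the work are solid. World frame = base frame: x ahead of the robot, y to its left, z up, the work surface at z = 0. Lengths are in m, angles in rad, forces in N, time in s.
With the tool pointing down it reaches from about 0.225 to 0.875 m from the base axis. Payload 3.4 kg.
Tool frame: the origin (TCP) lies between the finger pads; the fingertips stand 14 mm ahead of it and the grasp point (between the pads) lies 5 mm behind it; x points along the fingers, z is the direction in which the jaws open and shut, and the axes are right-handed (so a half turn about x gives the same grasp; the last joint's range is limited). The gripper opens to 85 mm and grips with 20 to 120 N. Pads are 22 mm wide; open, the fingers measure 114 mm over their backs; the gripper's body (76 mm by 85 mm) begins 54 mm behind the grasp point. The pads swing forward as they close: fully open they stand 13 mm farther back than shut.
Start: joints at [0.995, 0.276, 1.505, -0, 1.361, -0.121], TCP at [0.253, 0.517, 0.245] pointing down, gripper open.
Joint ranges: [-2.89, 2.89], [-0.75, 2.08], [0.22, 2.7], [-1.18, 4.32], [0.11, 2.71], [-2.7, 2.7]. Speed limits (rad/s): [2.57, 2.57, 3.14, 3.14, 3.14, 3.14].

INTERFACE

Orientations are given as a 3x3 rotation matrix whose columns are the frame's x, y, z axes.
In Python, from plant import bot gives the robot as it stands. The module is installed in compiled form; this text tells all that it offers. Calls block until the motion is done:
- bot.reach(position, orientation): joint-space move of the TCP to a pose.
- bot.movel(position, orientation=None, vel=0.15): straight line of the TCP; orientation=None keeps the orientation; vel is the mean speed in m/s.
- bot.move_joints(angles): joint-space move.
- bot.gripper_to(opening, strength=None): finger opening in m; strength is the grip in N (None keeps the last); returns when the fingers have stopped.
- bot.wait(seconds).
- bot.ik(position, orientation): joint angles nearest the present ones, or None.
- bot.get_state(): the state.
- bot.snapshot(name): name is "side" or "top"; returns the picture (480x640x3 uint8, red, green, blue); there is no depth.
- bot.camera_params(name): a dict with "fovy" (degrees; the focal length in pixels is half the picture's height over the tangent of half this angle, whatever the lens; pixels are square), "cx", "cy" (the principal point, pixels), "camera_from_world" (4x4, takes a point from world to camera coordinates). Camera axes: x right, y up, looking along -z (the intrinsics and any distortion apply to the point x, -y, -z); pixel columns grow to the right and rows downward; lengths in m; the calibration is good to about 2 mm. A picture is of the moment at which its call begins. camera_params takes no time and is no camera call.
A pose or a line that the arm cannot do raises bot.IKError and nothing moves.
- bot.close_job(): hands the job in, once; it reports no verdict.
The state is a dict: "clock": time; "joint_pos": joint angles; "joint_vel": joint speeds; "joint_efforts": joint torques, N m; "eef_pos": TCP position; "eef_rot": TCP orientation; "force": force on the tool from outside, world axes, zero at the start; "moment": the same for the moment, N m; "gripper_width": finger opening in m.
Only numpy, scipy, OpenCV 4.12 (cv2) and the standard library are available. Lean on these libraries where they do the work, as an engineer would, in place of code of your own. Each camera call takes 0.05 s, during which the arm holds its last target.

TASK

Take the lone tube from the open end of the rack and load it into the ESR reader. Short-tube spacers were left in three of the reader's four channels, out of sight under the light shutters: feel with the tube for the channel that is clear, going gently and never forcing the glass against a hard stop, and press it fully home there, past the spring roller. Let go of it and leave the other things standing where they are.

Things in the scene. Friction and masses are not known exactly. Their poses are not given: they have to be found in the camera images.
- tube: The capped glass sample tube to load, standing upright in the rack, alone at the rack's open end. 124 mm long: glass 13.2 mm across, cap 16.6 mm across and the top 18 mm (106 to 124 mm above the foot). Origin at the centre of its foot, z up along the tube. 11 to 17 g. Grasp by the cap.
- rack: Black tube rack, 96 (x) x 186 (y) mm, fixed. Origin: centre of its underside. Other tubes (128 mm high) fill it from its -y end to y = +54 mm; the tube stands 83 mm along its +y from the origin, foot 3 mm above the table, in a 16 mm cell with a 50 mm high rim. Filled cells begin 28 mm from its axis toward the rack's -y; along the rack's x both sides are free above the rim.
- reader: White bench ESR reader, fixed, 152 (x) x 172 (y) x 99 mm, panel sloping toward -x; grey deck, 98 mm above the table, with a row of four tube channels along y. Origin: centre of its underside, 86 mm behind the front edge, z up. A clear channel is 83 mm deep to its sprung seat: a tube fully home has its foot 15 mm above the table and stands 41 mm proud of the deck.
- channel_1 (a point): Centre of the mouth of tube channel 1 (left-hand end as seen by the robot), at deck height, on the channel's vertical axis; channels are 32 mm apart. Mouth 15.2 mm across with a 4 mm lead-in bevel (23 mm across at the deck). 8 mm below the deck a sprung light shutter hides the inside; it swings down under less than 1 N.
- channel_2 (a point): Centre of the mouth of tube channel 2 (second from the left as seen by the robot), at deck height, on the channel's vertical axis; channels are 32 mm apart. In every channel the foot must push past a sprung roller 37 to 44 mm below the deck (up to about 10 N), then against a steady drag of 3 to 7 N, and as much on the way out; the tube's weight alone does not carry it past.
- channel_3 (a point): Centre of the mouth of tube channel 3 (third from the left as seen by the robot), at deck height, on the channel's vertical axis; channels are 32 mm apart. Three of the four channels (which three changes) still hold a loose solid spacer 18, 22 or 26 mm high on its seat: there the foot is stopped 57 to 65 mm below the deck.
- channel_4 (a point): Centre of the mouth of tube channel 4 (right-hand end as seen by the robot), at deck height, on the channel's vertical axis; channels are 32 mm apart. The roller keeps a seated tube from rising when it is let go.
- seat_1: Sprung seat at the bottom of channel 1, a 14 mm disc on the channel's axis, hidden; origin on its top face, 83 mm below the deck. It gives at once, 1 mm per 6 N, 6 mm at most. In three of the four channels a spacer lies on it.
- seat_2: Sprung seat at the bottom of channel 2, a 14 mm disc on the channel's axis, hidden; origin on its top face, 83 mm below the deck. It gives at once, 1 mm per 6 N, 6 mm at most. In three of the four channels a spacer lies on it.
- seat_3: Sprung seat at the bottom of channel 3, a 14 mm disc on the channel's axis, hidden; origin on its top face, 83 mm below the deck. It gives at once, 1 mm per 6 N, 6 mm at most. In three of the four channels a spacer lies on it.
- seat_4: Sprung seat at the bottom of channel 4, a 14 mm disc on the channel's axis, hidden; origin on its top face, 83 mm below the deck. It gives at once, 1 mm per 6 N, 6 mm at most. In three of the four channels a spacer lies on it.
- reagent_a: Bystander: dropper bottle, 33 mm across, 68 mm high, origin at the centre of its foot.
- reagent_b: Bystander: dropper bottle, 33 mm across, 62 mm high, origin at the centre of its foot.
- timer: Bystander: round wind-up timer, 66 mm across, 48 mm high, origin at the centre of its foot.

How it is judged:
By the outcome, as a careful person would: the job done as asked, in the order asked, and still so for the second after the job is handed in, with the robot touching nothing.
It also fails if it takes over 72 s, if anything falls off the work surface, if the arm or the gripper's body presses on something with over 40 N, if the wrist force passes 120 N, or if a joint passes its speed limit or range.

## Working session

There is one attempt and no reset: what is moved stays moved. The work goes in short steps, each a Python script; the robot and the scene stay as the last script left them, time stands still between calls to the robot, and variables do not carry over. Pictures are saved under pics/ and viewed, and the job is handed in when it is done.

```bash
mkdir -p pics; ls
python3 - <<'E'
from plant import bot
import cv2
for n in("side","top"):
    im=bot.snapshot(n); cv2.imwrite(f"pics/{n}0.png",im[:,:,::-1]); print(n,bot.camera_params(n))
s=bot.get_state(); print(s)
E
```

```text
pics
side {'fovy': 45.91301610343816, 'cx': 324.15653487526515, 'cy': 228.4653230889146, 'camera_from_world': array([[-0.9999532 , -0.00928014,  0.00273387,  0.44611272],
       [ 0.00746061, -0.55979583,  0.82859699, -0.11950139],
       [-0.00615908,  0.82857861,  0.55983887, -1.24548198],
       [ 0.        ,  0.        ,  0.        ,  1.        ]])}
top {'fovy': 42.377878156115884, 'cx': 310.10578249907485, 'cy': 232.95289327681232, 'camera_from_world': array([[ 2.23839223e-02, -9.99749113e-01,  8.19361814e-04,
        -7.81303835e-02],
       [ 9.81353267e-01,  2.21285318e-02,  1.90934787e-01,
        -4.43351759e-01],
       [-1.90905016e-01, -3.46978606e-03,  9.81602382e-01,
        -1.68221577e+00],
       [ 0.00000000e+00,  0.00000000e+00,  0.00000000e+00,
         1.00000000e+00]])}
{'clock': 0.1, 'joint_pos': array([ 9.94970331e-01,  2.76571199e-01,  1.50600022e+00, -7.37071936e-06,
        1.36074585e+00, -1.20995216e-01]), 'joint_vel': array([ 0.00016552, -0.00183299, -0.0042859 , -0.00035947,  0.00214996,
       -0.00113589]), 'joint_efforts': array([ 8.68410407e-04, -4.17701948e+01, -2.46406692e+01,  4.88979890e-05,
        5.93547709e-03,  5.55589622e-05]), 'eef_pos': array([0.25235779, 0.51615504, 0.24450624]), 'eef_rot': array([[-9.33053007e-04, -8.98335965e-01,  4.39308118e-01],
       [-1.45043146e-03,  4.39309063e-01,  8.98334817e-01],
       [-9.99998513e-01,  2.01007686e-04, -1.71287339e-03]]), 'force': array([-0.64790449, -0.63862574, -0.22191594]), 'moment': array([ 0.00331887, -0.00184008, -0.0230112 ]), 'gripper_width': 0.08546163833105819}
```

View pics/side0.png

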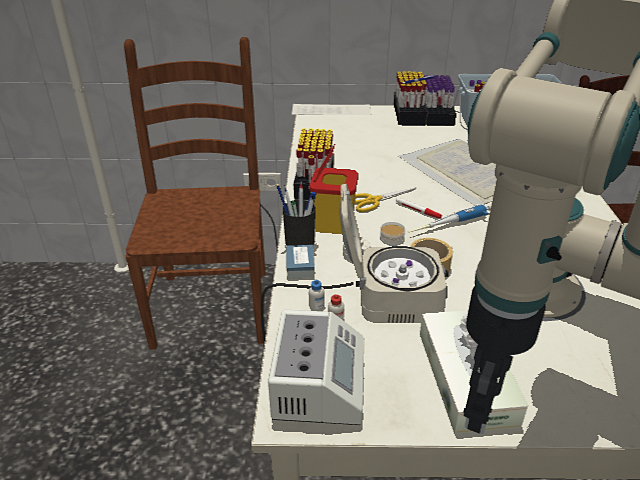

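View pics/top0.png

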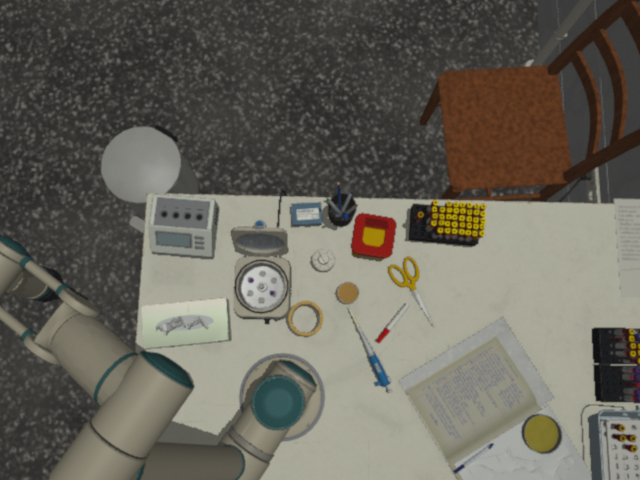

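Run:
```python
import cv2
t=cv2.imread("pics/top0.png"); s=cv2.imread("pics/side0.png")
f=lambda im,x,y,w,h,k:cv2.resize(im[y:y+h,x:x+w],None,fx=k,fy=k,interpolation=cv2.INTER_CUBIC)
cv2.imwrite("pics/c1.png",f(t,345,190,150,70,5))
cv2.imwrite("pics/c2.png",f(t,135,185,100,80,7))
cv2.imwrite("pics/c3.png",f(s,260,290,110,80,7))
cv2.imwrite("pics/c4.png",f(s,270,120,100,100,6))
```

```text
(no output)
```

View pics/c1.png

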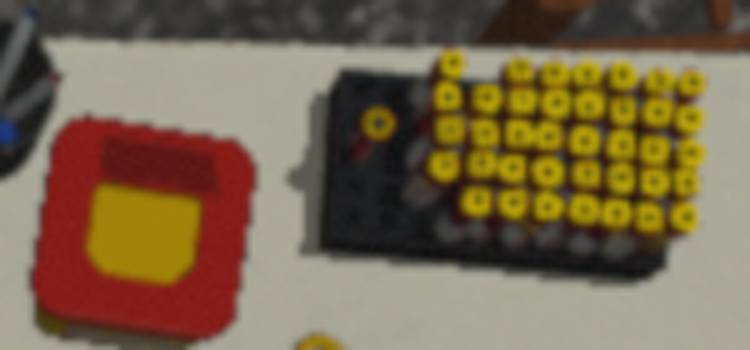

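View pics/c2.png

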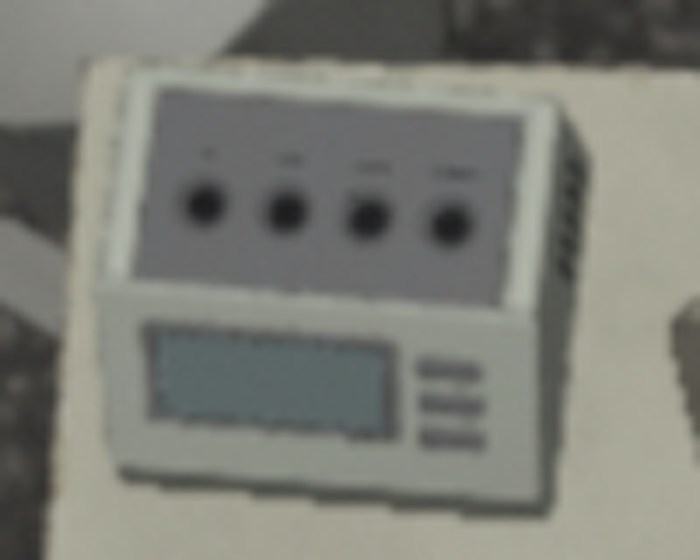

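View pics/c3.png

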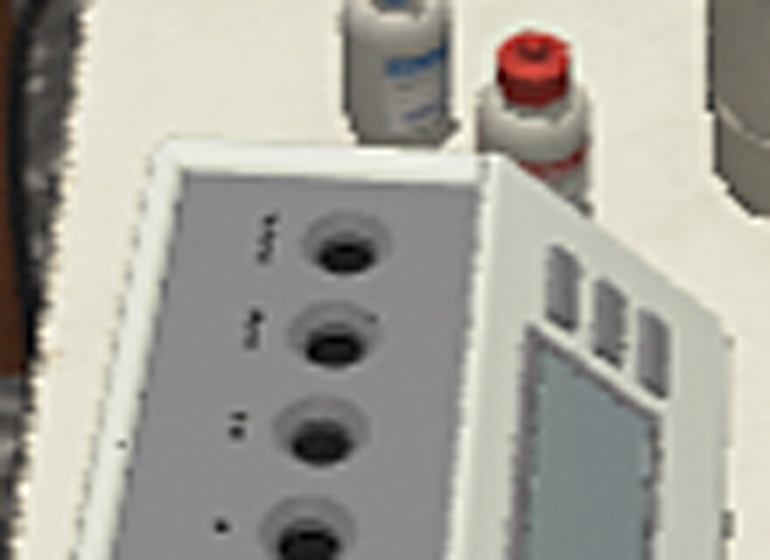

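View pics/c4.png

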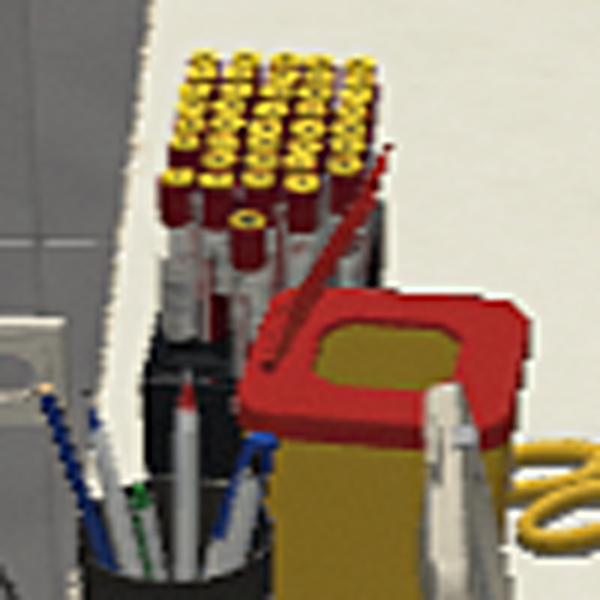

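```bash
cat > h.py <<'E'
import numpy as np
def ray(P,u,v):
    f=240/np.tan(np.radians(P['fovy'])/2); M=P['camera_from_world'];R=M[:3,:3];t=M[:3,3]
    d=np.array([(u-P['cx'])/f,-(v-P['cy'])/f,-1.0]); return -R.T@t,R.T@d
def onz(P,u,v,z):
    o,d=ray(P,u,v); return o+d*(z-o[2])/d[2]
def proj(P,p):
    f=240/np.tan(np.radians(P['fovy'])/2); M=P['camera_from_world'];c=M[:3,:3]@np.asarray(p)+M[:3,3]
    return np.array([P['cx']+f*c[0]/-c[2],P['cy']-f*c[1]/-c[2]])
def unc(x0,y0,k,u,v): return x0+(u+.5)/k-.5,y0+(v+.5)/k-.5
E
python3 - <<'E'
from plant import bot
from h import *
np.set_printoptions(precision=4,suppress=True)
T=bot.camera_params("top");S=bot.camera_params("side")
print("tube top",onz(T,*unc(345,190,5,378,123),.127),"side",onz(S,*unc(270,120,6,247,220),.127))
print('rack corner z.05 (top)',[onz(T,*unc(345,190,5,*p),.05) for p in((338,70),(322,245),(662,275))])
for a,b in zip([(205,205),(287,213),(368,218),(451,227)],[(308,528),(321,430),(335,335),(346,247)]):
    print("ch",onz(T,*unc(135,185,7,*a),.094),onz(S,*unc(260,290,7,*b),.098))
s=bot.get_state(); print(s['eef_pos'])
E
```

```text
tube top [ 0.4861 -0.3605  0.127 ] side [ 0.4846 -0.3538  0.127 ]
rack corner z.05 (top) [array([ 0.5338, -0.3521,  0.05  ]), array([ 0.4338, -0.3424,  0.05  ]), array([ 0.4212, -0.5302,  0.05  ])]
ch [0.4789 0.3302 0.094 ] [0.4767 0.333  0.098 ]
ch [0.4765 0.2982 0.094 ] [0.4748 0.3023 0.098 ]
ch [0.4752 0.2666 0.094 ] [0.4725 0.2708 0.098 ]
ch [0.4723 0.2342 0.094 ] [0.4708 0.2401 0.098 ]
[0.2524 0.5162 0.2445]
```

```bash
cat >> h.py <<'E'
def rot(yaw,s=1):
    z=s*np.array([np.cos(yaw),np.sin(yaw),0]); x=np.array([0,0,-1.]); return np.column_stack([x,np.cross(z,x),z])
E
python3 - <<'E'
from plant import bot
from h import *
import cv2
np.set_printoptions(precision=4,suppress=True)
for s in(1,-1):
    R=rot(-.073,s)
    for p in([.252,.516,.38],[.4855,-.359,.38],[.4855,-.359,.113],[.476,.30,.38],[.476,.30,.15]): print(s,p,bot.ik(p,R))
c0=bot.get_state()['clock']
q=bot.get_state()
bot.movel(q['eef_pos']+[0,0,.12],vel=.3); print(bot.get_state()['clock']-c0)
R=rot(-.073,1); j=bot.ik([.4855,-.359,.30],R); R=R if j is not None and abs(j[5])<2 else rot(-.073,-1)
bot.reach([.4855,-.359,.36],R); print(bot.get_state()['clock']-c0)
bot.movel([.4855,-.359,.19],vel=.15)
st=bot.get_state(); print(st['clock']-c0,st['eef_pos'],st['force'],st['joint_pos'])
for n in("side","top"):
    cv2.imwrite(f"pics/{n}1.png",bot.snapshot(n)[:,:,::-1])
t=cv2.imread("pics/top1.png"); s=cv2.imread("pics/side1.png")
f=lambda im,x,y,w,h,k:cv2.resize(im[y:y+h,x:x+w],None,fx=k,fy=k,interpolation=cv2.INTER_CUBIC)
cv2.imwrite("pics/d1.png",f(t,345,160,150,100,5))
cv2.imwrite("pics/d2.png",f(s,250,80,130,120,5))
E
```

```text
1 [0.252, 0.516, 0.38] [ 0.9953  0.2324  1.2407 -0.      1.6684  1.0683]
1 [0.4855, -0.359, 0.38] [-0.7519  0.2809  1.1741 -0.      1.6866 -0.6789]
1 [0.4855, -0.359, 0.113] [-0.7519  0.4168  1.637  -0.      1.0878 -0.6789]
1 [0.476, 0.3, 0.38] [ 0.4387  0.2136  1.2657 -0.      1.6623  0.5117]
1 [0.476, 0.3, 0.15] [ 0.4387  0.3269  1.6801 -0.      1.1346  0.5117]
-1 [0.252, 0.516, 0.38] [ 0.9953  0.2324  1.2407 -0.      1.6684 -2.0732]
-1 [0.4855, -0.359, 0.38] [-0.7519  0.2809  1.1741  0.      1.6866  2.4627]
-1 [0.4855, -0.359, 0.113] [-0.7519  0.4168  1.637  -0.      1.0878  2.4627]
-1 [0.476, 0.3, 0.38] [ 0.4387  0.2136  1.2657 -0.      1.6623 -2.6299]
-1 [0.476, 0.3, 0.15] [ 0.4387  0.3269  1.6801 -0.      1.1346 -2.6299]
0.55
3.7167
5.0 [ 0.486  -0.3594  0.191 ] [ 0.0707 -0.0194  0.4029] [-0.7518  0.3524  1.5293  0.      1.2579 -0.6789]
```

View pics/d1.png

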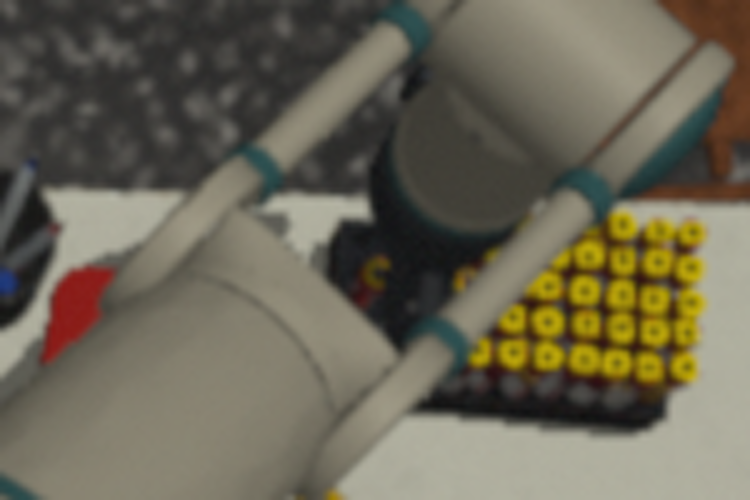

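View pics/d2.png

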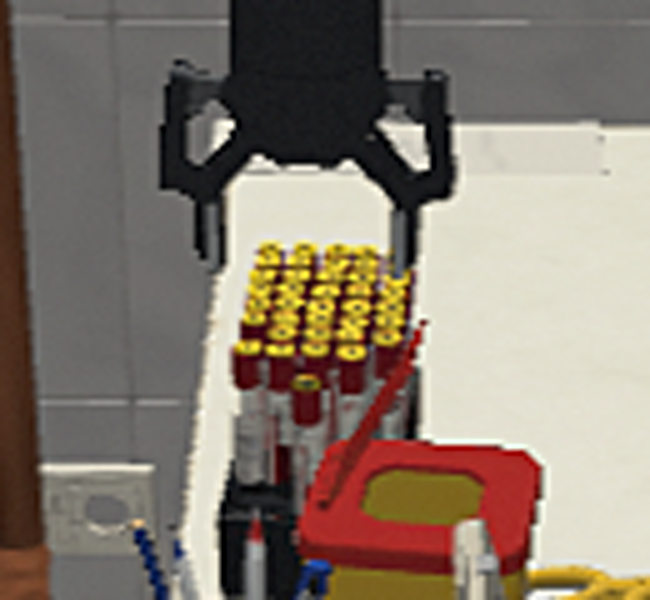

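Run:
```python
from plant import bot
from h import *
np.set_printoptions(precision=4,suppress=True)
S=bot.camera_params("side")
print(proj(S,[.486,-.3594,.190]),proj(S,[.486,-.3594,.177]), unc(250,80,5,308,271))
c0=bot.get_state()['clock']
bot.movel([.4852,-.3585,.115],vel=.12)
print(bot.get_state()['force'],bot.get_state()['clock']-c0)
# partial close to inspect
bot.gripper_to(.035)
st=bot.get_state();print(st['force'],st['eef_pos'],st['gripper_width'],st['clock']-c0)
import cv2
s=bot.snapshot("side")[:,:,::-1]; t=bot.snapshot("top")[:,:,::-1]
f=lambda im,x,y,w,h,k:cv2.resize(im[y:y+h,x:x+w],None,fx=k,fy=k,interpolation=cv2.INTER_CUBIC)
cv2.imwrite("pics/e2.png",f(s,270,100,80,80,7))
```

```text
[309.9867 132.9437] [310.044  137.6415] (311.2, 133.8)
[1.0152 0.3518 0.0025] 0.7749999999999995
[-0.1857  0.4741  0.4189] [ 0.4852 -0.3585  0.1151] 0.03485588275434551 1.3167
```

View pics/e2.png

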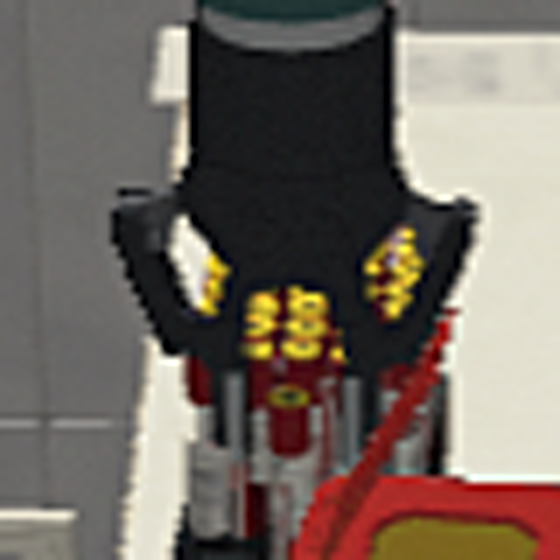

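Run:
```python
from plant import bot
from h import *
import cv2
np.set_printoptions(precision=4,suppress=True)
c0=bot.get_state()['clock']
bot.movel([.4852,-.3570,.115],vel=.05)
bot.gripper_to(.0,strength=60)
st=bot.get_state();print(st['force'],st['moment'],st['eef_pos'],st['gripper_width'],st['clock']-c0)
s=bot.snapshot("side")[:,:,::-1]; t=bot.snapshot("top")[:,:,::-1]
f=lambda im,x,y,w,h,k:cv2.resize(im[y:y+h,x:x+w],None,fx=k,fy=k,interpolation=cv2.INTER_CUBIC)
a=f(s,280,115,60,60,9); b=f(t,390,180,60,60,9)[:, :250] if 0 else f(t,400,185,28,60,9)
cv2.imwrite("pics/g2.png",np.hstack([a,b]))
```

```text
[-0.1127  0.5311  0.1413] [ 0.0172 -0.1104  0.007 ] [ 0.4854 -0.3572  0.1152] 0.014558307249604507 0.5666000000000002
```

View pics/g2.png

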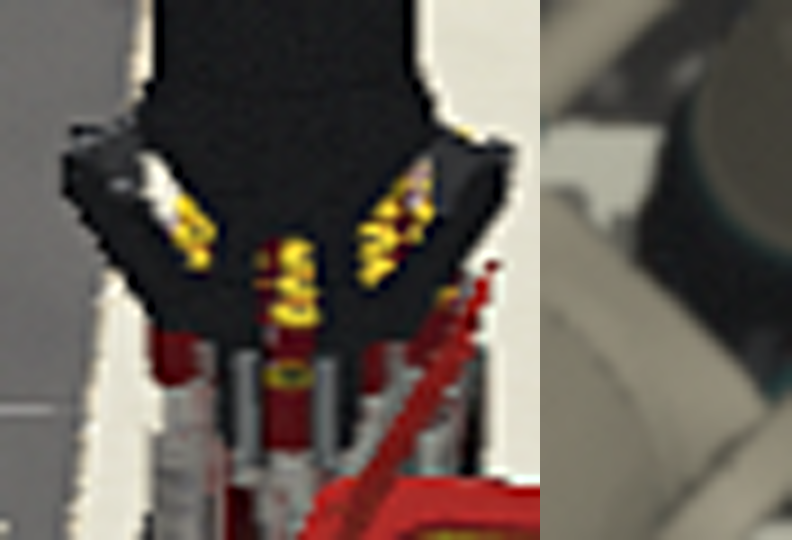

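Run:
```python
from plant import bot
from h import *
import cv2
np.set_printoptions(precision=4,suppress=True)
S=bot.camera_params("side")
print("cap top",[proj(S,[.4854,y,.127]) for y in(-.3605,-.357,-.354)])
print("tip front",[proj(S,[.4854,-.357+d,z]) for d in(0,.011) for z in(.101,.104)], unc(280,115,9,290,455), unc(280,115,9,290,375))
c0=bot.get_state()['clock']
bot.movel([.4852,-.3570,.165],vel=.08)
st=bot.get_state();print(st['force'],st['moment'],st['eef_pos'],st['gripper_width'],st['clock']-c0)
s=bot.snapshot("side")[:,:,::-1]
cv2.imwrite("pics/g3.png",cv2.resize(s[80:190,270:350],None,fx=5,fy=5,interpolation=cv2.INTER_CUBIC))
```

```text
cap top [array([310.5021, 155.0881]), array([310.4627, 155.6972]), array([310.4288, 156.2212])]
tip front [array([310.5696, 164.614 ]), array([310.5574, 163.5941]), array([310.4467, 166.58  ]), array([310.4343, 165.556 ])] (311.77777777777777, 165.11111111111111) (311.77777777777777, 156.22222222222223)
[ 1.0714 -0.5805 -0.7962] [ 0.0075 -0.0373 -0.0548] [ 0.4848 -0.3567  0.1647] 0.014804671362817826 0.7749999999999995
```

View pics/g3.png

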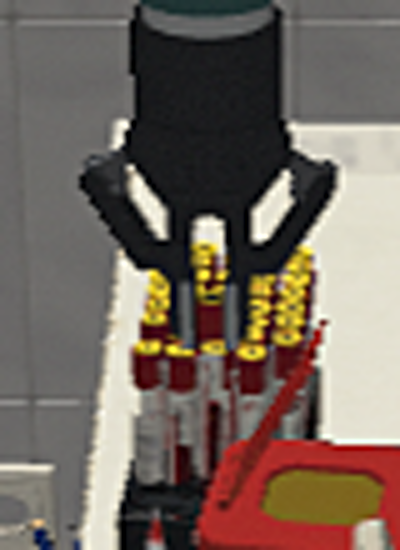

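Run:
```python
from plant import bot
from h import *
import cv2
np.set_printoptions(precision=4,suppress=True)
c0=bot.get_state()['clock']
bot.movel([.4852,-.3570,.36],vel=.3)
R=rot(-.068,1)
bot.reach([.475,.2835,.36],R); print(bot.get_state()['clock']-c0)
bot.movel([.4756,.2990,.226],vel=.15)
st=bot.get_state();print(st['force'],st['moment'],st['eef_pos'],st['gripper_width'],st['clock']-c0,st['clock'])
s=bot.snapshot("side")[:,:,::-1]
t=bot.snapshot("top")[:,:,::-1]
cv2.imwrite("pics/i1.png",cv2.resize(s[270:380,255:365],None,fx=5.4,fy=5.4,interpolation=cv2.INTER_CUBIC))
cv2.imwrite("pics/i2.png",cv2.resize(t[160:270,130:240],None,fx=5,fy=5,interpolation=cv2.INTER_CUBIC))
cv2.imwrite("pics/i1raw.png",s)
```

```text
3.083400000000001
[ 0.1573 -0.1599  0.6983] [-0.0239 -0.0037  0.0061] [0.4763 0.2991 0.2269] 0.014518176099355644 4.1334 12.2417
```

View pics/i1.png

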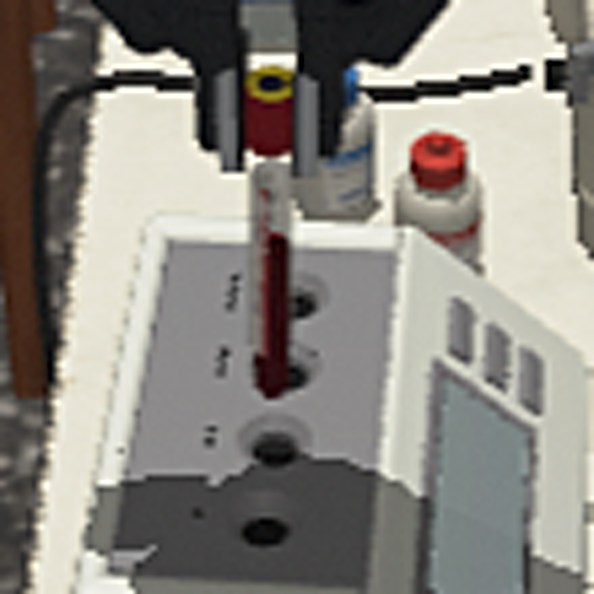

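View pics/i2.png

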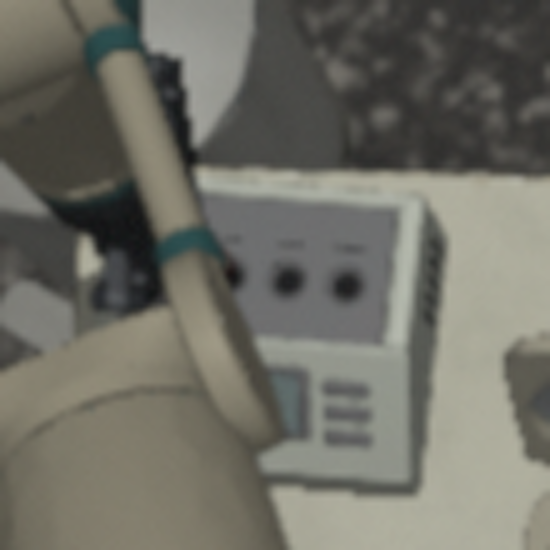

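Run:
```python
from plant import bot
from h import *
import cv2
np.set_printoptions(precision=4,suppress=True)
S=bot.camera_params("side");k=5.4
crop=lambda p:(p-[255,270]+.5)*k-.5
print("foot pred",crop(proj(S,[.4763,.2991,.1147])),"captop",crop(proj(S,[.4763,.2991,.2387])))
print("capbot", crop(proj(S,[.4763,.2991,.2207])), "z+1mm,y+1mm,x+1mm",[crop(proj(S,np.array([.4763,.2991,.1147])+d))-crop(proj(S,[.4763,.2991,.1147])) for d in np.eye(3)*.001])
for y in(.296,.299,.302): print("rim at",y,crop(proj(S,[.476,y,.098])))
print("ch2 rim meas", onz(S,*unc(255,270,k,275,438),.098), "ch3", onz(S,*unc(255,270,k,275+28,300+4-65+65),.098))
s=cv2.imread("pics/i1raw.png")
cv2.imwrite("pics/j1.png",cv2.resize(s[330:375,285:335],None,fx=14,fy=12,interpolation=cv2.INTER_CUBIC))
```

```text
foot pred [269.0349 393.3302] captop [261.6947  79.9993]
capbot [262.8323 128.5604] z+1mm,y+1mm,x+1mm [array([-3.2667, -0.0284]), array([-0.1248,  2.3758]), array([-0.0548, -2.3409])]
rim at 0.296 [271.288  424.6517]
rim at 0.299 [270.9237 431.7842]
rim at 0.302 [270.5574 438.9543]
ch2 rim meas [0.4746 0.3016 0.098 ] ch3 [0.4677 0.2427 0.098 ]
```

View pics/j1.png

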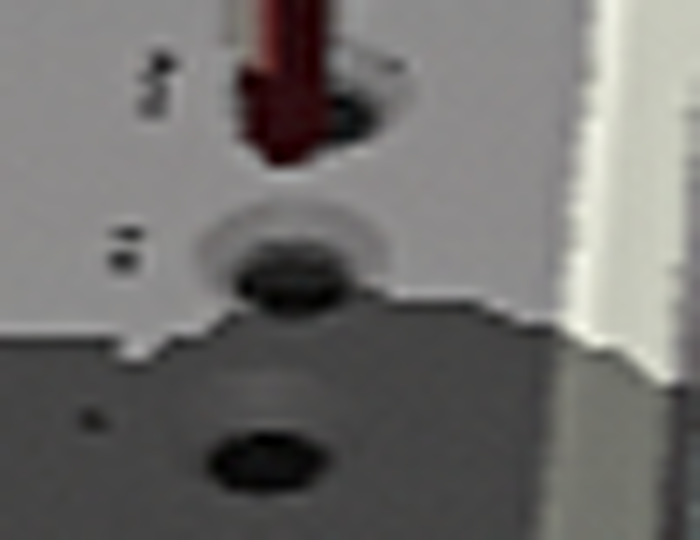

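```bash
cat >> h.py <<'E'
from plant import bot
DZ=.2102
def probe(x,y,log=True):
    R=None; b=None
    st=bot.get_state(); 
    bot.movel([x,y,DZ+.008],vel=.15); bot.wait(.1)
    f0=bot.get_state()['force']; m0=bot.get_state()['moment']
    ds=[-.002,.003,.007,.013,.022,.031]+[.034+.003*i for i in range(6)]+[.0505+.0015*i for i in range(0,12)]
    base=[];
    for d in ds:
        bot.movel([x,y,DZ-d],vel=.06 if d<.032 else .03)
        s=bot.get_state(); f=s['force']-f0
        print("d%.1f f %s e %s t%.1f w%.2f"%(d*1e3,np.round(f,1),np.round((s['eef_pos']-[x,y,DZ-d])*1e3,1),s['clock'],s['gripper_width']*1e3))
        lim=7 if d<.033 else (17 if d<.049 else 1e9)
        if d>=.0465 and d<.0555: base.append(f[2])
        if d>=.0555: lim=np.median(base)+6
        if f[2]>lim or np.hypot(f[0],f[1])>8: print("STOP"); return d,f
    return d,f
E
python3 - <<'E'
from h import *
np.set_printoptions(precision=4,suppress=True)
print(probe(.4756,.2992))
E
```

```text
d-2.0 f [ 0.6 -0.1  0.5] e [-0.3 -0.2 -0.5] t12.9 w14.57
d3.0 f [ 0.5  0.6 10.9] e [1.4 0.9 2.5] t13.2 w14.16
STOP
(0.003, array([ 0.4993,  0.5714, 10.8723]))
```

Run:
```python
from h import *
import cv2
np.set_printoptions(precision=4,suppress=True)
s=bot.snapshot("side")[:,:,::-1]
st=bot.get_state();print(st['eef_pos'],st['force'],st['moment'])
bot.movel([.4756,.2992,DZ+.006],vel=.1); bot.wait(.2)
st=bot.get_state();print(st['eef_pos'],st['force'],st['moment'])
s2=bot.snapshot("side")[:,:,::-1]
cv2.imwrite("pics/k1.png",np.hstack([cv2.resize(a[280:380,280:335],None,fx=7,fy=6,interpolation=cv2.INTER_CUBIC) for a in(s,s2)]))
```

```text
[0.477  0.3    0.2096] [-0.1429 -0.0679 10.9763] [-0.0362  0.1387  0.0639]
[0.4753 0.2991 0.2155] [ 0.6101  0.8067 -0.6041] [ 0.0098 -0.055  -0.0657]
```

View pics/k1.png

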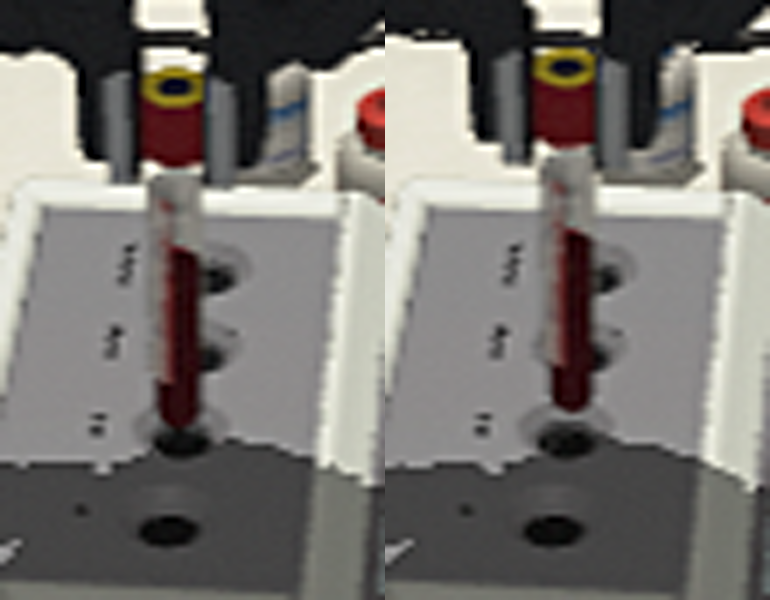

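Run:
```python
from h import *
import cv2
np.set_printoptions(precision=4,suppress=True)
X,Y=.4765,.3020
bot.movel([X,Y,DZ+.006],vel=.1); bot.wait(.1)
f0=bot.get_state()['force']
for d in(0,.003):
    bot.movel([X,Y,DZ-d],vel=.05)
    s=bot.get_state(); f=s['force']-f0; print(d,f,(s['eef_pos']-[X,Y,DZ-d])*1e3,s['moment'],s['clock'])
s=bot.snapshot("side")[:,:,::-1]
cv2.imwrite("pics/k2.png",cv2.resize(s[280:380,270:345],None,fx=8,fy=6,interpolation=cv2.INTER_CUBIC))
if f[2]<4: print(probe(X,Y))
```

```text
0 [ 0.3867 -1.1497 -0.7415] [-0.3516 -0.1895 -0.5894] [-0.0314  0.041  -0.0303] 14.3583
0.003 [ 0.1805 -0.3676 -0.1674] [-0.1072 -0.0886 -0.2265] [ 0.0076  0.0031 -0.0574] 14.6083
d-2.0 f [-0.8 -0.4 -0.3] e [-0.6 -0.3 -1. ] t15.3 w14.28
d3.0 f [-1.7  1.4 -0.5] e [-0.2 -0.1 -0.6] t15.5 w14.27
d7.0 f [-0.7  0.5 -0.7] e [-0.2 -0.1 -0.3] t15.8 w14.67
d13.0 f [-1.6 -0.  -0.3] e [-0.5 -0.1 -0.5] t16.0 w14.13
d22.0 f [-0.7 -0.4 -0.3] e [-0.4 -0.2 -0.8] t16.3 w14.33
d31.0 f [-1.1  0.4 -0.5] e [-0.4 -0.2 -0.7] t16.6 w14.46
d34.0 f [-1.5 -0.4 -1.3] e [-0.1 -0.  -0.1] t16.9 w14.82
d37.0 f [-1.2 -0.3 -0.3] e [-0.1 -0.  -0.2] t17.1 w14.60
d40.0 f [ 0.3 -0.  -1.5] e [ 0.4  0.  -0.1] t17.4 w14.36
d43.0 f [ 2.  -0.2 -0.9] e [ 0.3  0.  -0.1] t17.6 w14.77
d46.0 f [ 1.2  0.3 -0.8] e [ 0.2 -0.  -0.2] t17.9 w14.20
d49.0 f [ 1.1 -0.1 -0.8] e [ 0.1 -0.  -0.3] t18.1 w14.50
d50.5 f [1.6 0.  1.6] e [0.2 0.  0.1] t18.4 w14.47
d52.0 f [ 1.  -0.6  1.6] e [0.2 0.  0.1] t18.6 w14.85
d53.5 f [1.5 0.5 2.1] e [0.2 0.1 0. ] t18.9 w14.32
d55.0 f [ 0.7 -0.2  0.7] e [ 0.1 -0.1 -0.2] t19.1 w14.30
d56.5 f [1.9 0.2 0.2] e [ 0.  -0.1 -0.3] t19.4 w14.56
d58.0 f [ 2.1  0.3 -0.1] e [-0.  -0.1 -0.3] t19.6 w14.39
d59.5 f [0.8 0.1 0.8] e [ 0.  -0.1 -0.2] t19.9 w14.57
d61.0 f [ 2.3 -0.2  0.3] e [-0.  -0.1 -0.2] t20.1 w14.88
d62.5 f [ 2.1 -0.1  1.7] e [ 0.1 -0.  -0.1] t20.4 w14.26
d64.0 f [ 1.4 -0.2  1.4] e [-0.  -0.  -0.3] t20.6 w14.67
d65.5 f [2.2 0.4 0.4] e [-0.  -0.1 -0.3] t20.9 w14.73
d67.0 f [ 3.  -0.4  1. ] e [ 0.  -0.  -0.2] t21.1 w14.62
(0.067, array([ 2.9507, -0.429 ,  1.0238]))
```

View pics/k2.png

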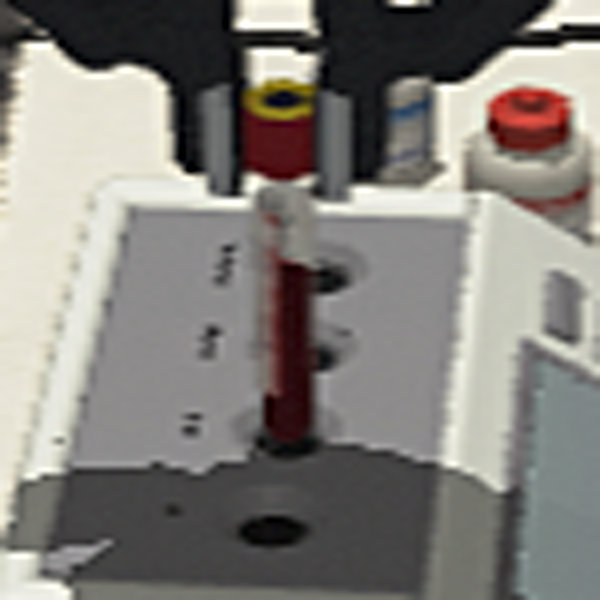

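Run:
```python
from h import *
import cv2
s=bot.snapshot("side")[:,:,::-1]
cv2.imwrite("pics/k3.png",cv2.resize(s[280:380,270:345],None,fx=8,fy=6,interpolation=cv2.INTER_CUBIC))
st=bot.get_state(); print(st['eef_pos'],st['force'],st['moment'])
```

```text
[0.47649371 0.30194491 0.14300604] [ 3.01257529 -0.56435381  0.57227277] [ 0.03311577 -0.65343499 -0.01696879]
```

View pics/k3.png

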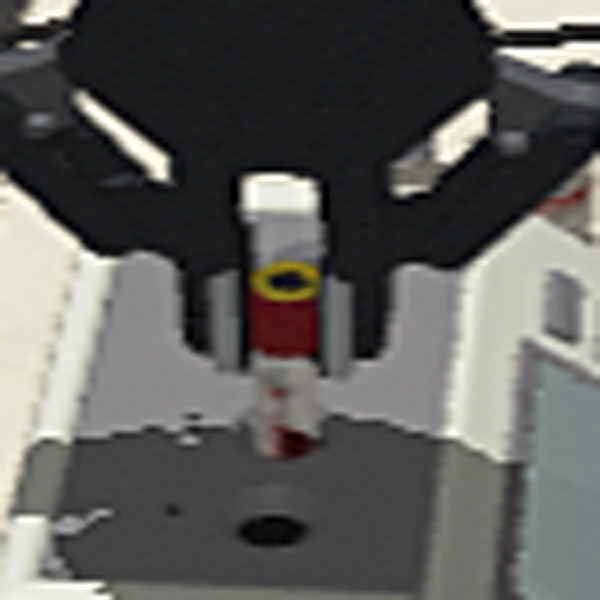

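Run:
```python
from h import *
X,Y=.4765,.3020
for d in [.0685,.070,.072,.074,.076,.078,.0795,.081,.082,.083,.084,.085]:
    bot.movel([X,Y,DZ-d],vel=.03); 
    if d>.08: bot.wait(.1)
    s=bot.get_state(); f=s['force']
    print("d%.1f f %s e %s t%.1f w%.2f"%(d*1e3,np.round(f,1),np.round((s['eef_pos']-[X,Y,DZ-d])*1e3,1),s['clock'],s['gripper_width']*1e3))
    if f[2]>(9 if d<.08 else 12): print("STOP");break
```

```text
d68.5 f [ 2.7 -0.1  1.5] e [ 0.1 -0.  -0.1] t21.4 w14.29
d70.0 f [2.9 0.3 2.4] e [ 0.  -0.  -0.2] t21.7 w14.53
d72.0 f [ 3.4  0.1 -0.3] e [-0.1 -0.1 -0.5] t21.9 w14.57
d74.0 f [ 2.9 -0.2 -0.5] e [-0.1 -0.1 -0.4] t22.2 w14.37
d76.0 f [3.1 0.4 0.9] e [ 0.  -0.  -0.3] t22.4 w14.45
d78.0 f [2.5 0.5 0. ] e [ 0.  -0.1 -0.3] t22.7 w14.47
d79.5 f [3.1 0.8 0.5] e [-0.  -0.  -0.3] t22.9 w14.58
d81.0 f [3.3 0.9 0.3] e [-0.  -0.1 -0.2] t23.3 w14.30
d82.0 f [ 2.6 -0.6  2.1] e [0.1 0.  0.1] t23.6 w14.54
d83.0 f [3.2 0.1 1.9] e [ 0.1  0.  -0. ] t24.0 w14.59
d84.0 f [3.5 0.3 4.5] e [0.1 0.1 0.2] t24.3 w14.52
d85.0 f [ 3.1 -0.9  7.2] e [0.3 0.2 0.6] t24.7 w14.52
```

Run:
```python
from h import *
import cv2
X,Y=.4765,.3020
bot.movel([X,Y,DZ-.0845],vel=.03); bot.wait(.2)
print(bot.get_state()['force'])
bot.gripper_to(.05); bot.wait(.2)
st=bot.get_state(); print(st['force'],st['eef_pos'],st['gripper_width'])
bot.movel([X,Y,.24],vel=.12)
bot.movel([X-.15,Y,.30],vel=.25)
st=bot.get_state(); print(st['force'],st['eef_pos'],st['clock'])
s=bot.snapshot("side")[:,:,::-1];t=bot.snapshot("top")[:,:,::-1]
cv2.imwrite("pics/l1.png",cv2.resize(s[270:380,255:365],None,fx=5.4,fy=5.4,interpolation=cv2.INTER_CUBIC))
cv2.imwrite("pics/l2.png",s);cv2.imwrite("pics/l3.png",t)
S=bot.camera_params("side");k=5.4
crop=lambda p:(p-[255,270]+.5)*k-.5
for z in(.139,.137,.157,.163): print(z,crop(proj(S,[X,.3000,z])))
```

```text
[2.32070931 0.93927082 6.31082715]
[0.07260512 0.12378161 0.1001158 ] [0.47629613 0.30194678 0.12556618] 0.050219377942239234
[ 0.1802596   0.08050008 -0.40419391] [0.32729821 0.30208289 0.29958544] 27.6417
0.139 [266.9049602  337.75878831]
0.137 [267.01872862 342.57229902]
0.157 [265.86847288 293.90529539]
0.163 [265.51786794 279.07129735]
```

View pics/l1.png

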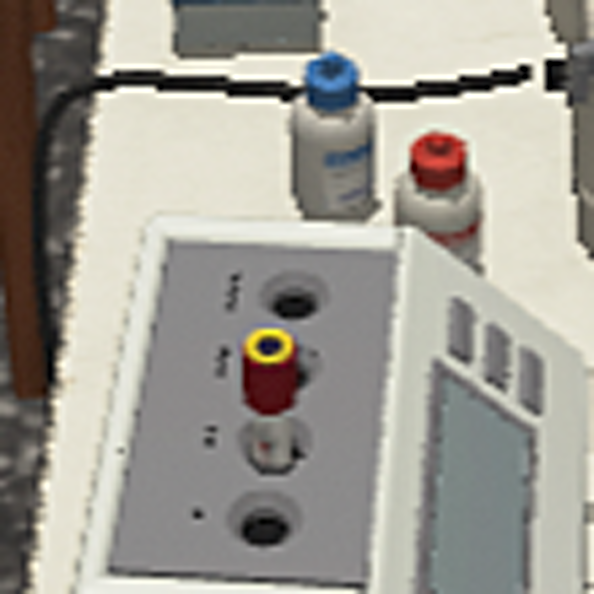

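View pics/l2.png

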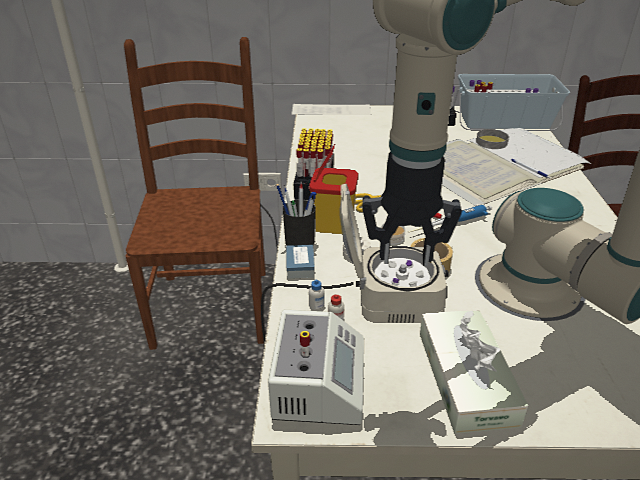

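View pics/l3.png

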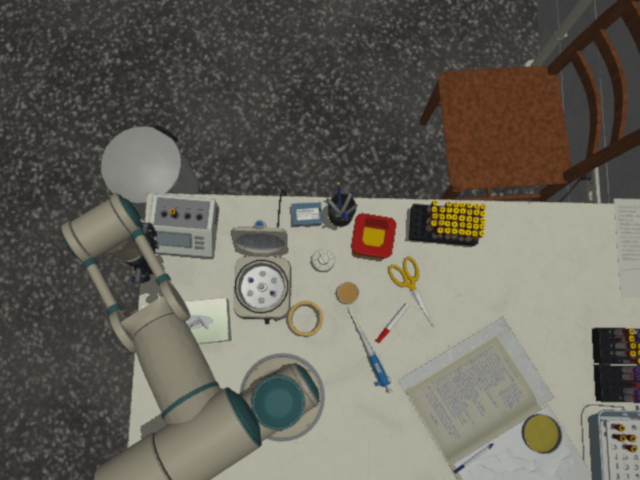

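Run:
```python
from h import *
bot.close_job(); print(bot.get_state()['clock'])
```

```text
the job is handed in; nothing more can be done
the job is handed in; nothing more can be done
```

The tube is in channel 2 of the reader, released and pressed home. The job was handed in at about 28 s on the robot's clock. Channel 2 turned out to be clear on the first probe, so the other three were never entered.

- **First approach:** I came down about 3 mm off-centre and the foot landed on the lead-in bevel at about 11 N. I stopped there, backed off, corrected the position from the side picture, and the tube then went in freely.
- **Seating:** The foot passed the 57–65 mm range where a spacer would stop it. The seat began to resist at about 83 mm. I pressed to about 84.5 mm at roughly 6–7 N, which matches about 1 mm of spring travel.
- **Last checks:** After release, the side picture shows the cap standing over channel 2 at the height expected for a fully home tube, to within a few millimetres. A tube on a spacer would stand at least 18 mm higher. The bottles are where they were and the gripper is clear with no force on it. I did not check the timer separately.
- **What disagreed:**
  - The roller (up to 10 N) and the steady 3–7 N drag hardly showed. I read only about 0–2 N, sampled between steps, so I rely on depth, seat contact and the picture instead.
  - The gripper read 14.5 mm across the 16.6 mm cap, but the grip held.
  - The two cameras disagreed by 3–6 mm in y.

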